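# Put the ring bender's forming rolls back on their rail by size

### The arm

A 6-joint arm with a two-finger parallel gripper is mounted at the origin on a cart in front of the work surface, level with it; the furniture and walls round the work are solid. World frame = base frame: x ahead of the robot, y to its left, z up, the work surface at z = 0. Lengths are in m, angles in degrees, forces in N, time in s.
With the tool pointing down it reaches from about 0.3 to 0.75 m from the base axis. Payload 8.5 kg.
Tool frame: the origin (TCP) lies between the finger pads; the fingertips stand 19 mm ahead of it and the grasp point (between the pads) is the TCP; z points along the fingers, y is the line along which they close (so a half turn about z gives the same grasp; the last joint's range is limited). The gripper opens to 85 mm and grips with 20 to 120 N. Pads are 22 mm wide; open, the fingers measure 114 mm over their backs; the gripper's body (76 mm by 85 mm) begins 54 mm behind the grasp point. The pads swing forward as they close: fully open they stand 13 mm farther back than shut.
Start: joints at [63.753, 21.807, 74.336, -0, 83.858, -12.336], TCP at [0.132, 0.534, 0.213] pointing down, gripper open.
Joint ranges: [-178.18, 178.18], [-50.72, 133.34], [12.68, 142.11], [-81.47, 261.47], [9.98, 163.14], [-165.26, 165.26]. Speed limits (degrees/s): [136.94, 136.94, 180, 180, 180, 180].

### API

Orientations are given as a 3x3 rotation matrix whose columns are the frame's x, y, z axes.
In Python, from rig import env, optics gives the robot as it stands.
- The arm moves only by the tool arm_command, never from a script. Its argument "commands" is one flat list of numbers, 7 for each row, row after row: the closure, from -1 (fully open) to 1 (shut), so that 0 is half open, then the shift along the tool's x, y, z as a fraction of full scale, then the turn, a rotation vector about the tool's x, y, z as a fraction of full scale. A call has 1 to 12 rows; each row is the pose to reach, as a shift and turn from the pose commanded when the call began, along the tool's axes at that moment; what a row does not reach only later rows make up. Full scale, the value 1, is 500 mm for a shift and 120 degrees for a turn. A row lasts 1/12 s, in which the tool goes at most 41.7 mm and 7.16 degrees, less where a joint would pass 70% of its speed; a pose out of reach is approached as far as the arm can. A call with a number of a shift or a turn outside -1 to 1 is refused whole. A call with a gripper value outside its range is refused whole. The fingers move at their own pace and stop on an object; "newtons" is the grip in N (left out, the last holds). Time passes only in rows, so rows that repeat a pose let the fingers close. It gives the time, the measured TCP pose, the force, the opening and the grip force at its end, in the units of the state.
- env.observe(): the state, without advancing time (a new reading comes with each control period).
- optics.get_image(name): name is "side" or "top" or "wrist"; returns a dict with "image" (400x640x3 uint8, red, green, blue), "intrinsics" (3x3 intrinsics, pixels), "origin" and "orientation" of the camera in the world; the wrist camera has in their place "tool_from_camera" (4x4, takes a point from camera to tool coordinates, whose origin is the TCP and whose axes are the flange's). Camera axes: x right, y down, z forward; pixel columns grow to the right and rows downward; lengths in m; the calibration is good to about 2 mm. A picture is of the moment at which its call begins: read the wrist's pose just before it. There is no depth.
- env.close_job(): hands the job in; it is judged then, once.
The state is a dict: "time_s": time; "q": joint angles; "qvel": joint speeds; "joint_efforts": joint torques, N m; "position": TCP position; "tool_rot": TCP orientation; "ft_force": force on the tool from outside, world axes, zero at the start; "wrist_torque": the same for the moment, N m; "grip_width": finger opening in m; "gripper_force": force on a finger pad.
Only numpy, scipy, OpenCV 4.12 (cv2) and the standard library are available. Lean on these libraries where they do the work, as an engineer would, in place of code of your own. Each camera call takes 0.05 s, during which the arm holds its last target. There are 200 camera calls.

### The job

Put the ring bender's four black forming rolls back on the posts of the storage rail, one on each post, in order of size: the largest next to the red end stop, then each next smaller one, the smallest at the black end. Each roll must lie flat on the rail, right down on its post, and be left standing free.

Things in the scene. Friction and masses are not known exactly. Their poses are not given: they have to be found in the camera images.
- roll_54: the largest of four forming rolls of a ring bender: a plain black plastic disc, 54 mm in diameter and 24 mm high, lying flat on the bench, with a brass-lined through hole 18 mm wide in its middle. Origin: centre of its underside; z up along the hole. The outer side is nearly straight (a groove under 2 mm deep round the middle); both faces are alike. Weighs under 0.15 kg.
- roll_45: the second largest of four forming rolls of a ring bender: a plain black plastic disc, 45 mm in diameter and 24 mm high, lying flat on the bench, with a brass-lined through hole 18 mm wide in its middle. Origin: centre of its underside; z up along the hole. The outer side is nearly straight (a groove under 2 mm deep round the middle); both faces are alike. Weighs under 0.15 kg.
- roll_36: the third largest of four forming rolls of a ring bender: a plain black plastic disc, 36 mm in diameter and 24 mm high, lying flat on the bench, with a brass-lined through hole 18 mm wide in its middle. Origin: centre of its underside; z up along the hole. The outer side is nearly straight (a groove under 2 mm deep round the middle); both faces are alike. Weighs under 0.15 kg.
- roll_28: the smallest of four forming rolls of a ring bender: a plain black plastic disc, 28 mm in diameter and 24 mm high, lying flat on the bench, with a brass-lined through hole 18 mm wide in its middle. Origin: centre of its underside; z up along the hole. The outer side is nearly straight (a groove under 2 mm deep round the middle); both faces are alike. Weighs under 0.15 kg.
- post_a: one of the four alike upright steel posts of the storage rail; the letters a to d follow no order along the rail. 11 mm thick (13 mm over the lowest 4 mm), 37 mm tall, the top 11 mm tapering to a 4 mm tip. Origin: centre of its foot, on the rail's top face; z up. Fixed to the rail. Neighbouring posts stand 56 to 64 mm apart in one straight row.
- post_b: one of the four alike upright steel posts of the storage rail; the letters a to d follow no order along the rail. 11 mm thick (13 mm over the lowest 4 mm), 37 mm tall, the top 11 mm tapering to a 4 mm tip. Origin: centre of its foot, on the rail's top face; z up. Fixed to the rail. Neighbouring posts stand 56 to 64 mm apart in one straight row.
- post_c: one of the four alike upright steel posts of the storage rail; the letters a to d follow no order along the rail. 11 mm thick (13 mm over the lowest 4 mm), 37 mm tall, the top 11 mm tapering to a 4 mm tip. Origin: centre of its foot, on the rail's top face; z up. Fixed to the rail. Neighbouring posts stand 56 to 64 mm apart in one straight row.
- post_d: one of the four alike upright steel posts of the storage rail; the letters a to d follow no order along the rail. 11 mm thick (13 mm over the lowest 4 mm), 37 mm tall, the top 11 mm tapering to a 4 mm tip. Origin: centre of its foot, on the rail's top face; z up. Fixed to the rail. Neighbouring posts stand 56 to 64 mm apart in one straight row.
- red_stop: red plastic stop at one end of the rail, 46 mm across the rail, 13 mm along it, 26 mm high; marks the end of the row where the largest roll belongs. It may be at either end; the stop at the other end is black and otherwise the same. Origin: middle of its underside at bench height, in line with the posts, about 41 mm from the nearest post. Fixed.
- rail: flat aluminium rail fixed to the bench, 276 mm long (its y axis), 40 mm wide (x), top face 14 mm above the bench; posts along its middle line, a stop at each end. Seated rolls are some 10 mm apart: fingers fit before and behind the row, not along it. A vice (89 mm high, left) and a motor unit (111 mm, right) stand 65 mm or more from the end posts. Origin: centre of its underside; z up.
Mind the look-alikes: they are no part of the job. Leave any orange look-alike of the roll_45 alone.

How it is judged (in metres and radians):
At the end, for the whole second after the job is handed in: Each roll is over a post (centre within 8 mm of its axis), its underside within 3 mm of the rail's top, level within 0.1 rad, at rest; from the red stop the diameters run 54, 45, 36, 28 mm (distance from the red stop within 20 mm of 41, 101, 161, 221 mm) ((horizontal distance between roll_54 and post_a below 0.008 m or horizontal distance between roll_54 and post_b below 0.008 m or horizontal distance between roll_54 and post_c below 0.008 m or horizontal distance between roll_54 and post_d below 0.008 m) and horizontal distance between roll_54 and red_stop between 0.021 and 0.061 m and height (world z) of roll_54 between 0.011 and 0.017 m and angle between each of roll_54, roll_45, roll_36, roll_28's own z axis and vertical below 0.1 rad and linear speed of each of roll_54, roll_45, roll_36, roll_28 below 0.01 m/s and (horizontal distance between roll_45 and post_a below 0.008 m or horizontal distance between roll_45 and post_b below 0.008 m or horizontal distance between roll_45 and post_c below 0.008 m or horizontal distance between roll_45 and post_d below 0.008 m) and horizontal distance between roll_45 and red_stop between 0.081 and 0.121 m and height (world z) of roll_45 between 0.011 and 0.017 m and (horizontal distance between roll_36 and post_a below 0.008 m or horizontal distance between roll_36 and post_b below 0.008 m or horizontal distance between roll_36 and post_c below 0.008 m or horizontal distance between roll_36 and post_d below 0.008 m) and horizontal distance between roll_36 and red_stop between 0.141 and 0.181 m and height (world z) of roll_36 between 0.011 and 0.017 m and (horizontal distance between roll_28 and post_a below 0.008 m or horizontal distance between roll_28 and post_b below 0.008 m or horizontal distance between roll_28 and post_c below 0.008 m or horizontal distance between roll_28 and post_d below 0.008 m) and horizontal distance between roll_28 and red_stop between 0.201 and 0.241 m and height (world z) of roll_28 between 0.011 and 0.017 m); the robot touches nothing.
It also fails if it takes over 83 s, if anything falls off the work surface, if the arm or the gripper's body presses on something with over 40 N, if the wrist force passes 120 N, or if a joint passes its speed limit or range.

## Working session

There is one attempt and no reset: what is moved stays moved. The work goes in short steps, Python scripts to look and compute and a tool call to move; the robot and the scene stay as the last step left them, time stands still between calls to the robot, and variables do not carry over. Pictures are saved under pics/ and viewed, at most 17 in all, crops included, and the job is handed in when it is done.

Besides the shell and the picture viewer there is one more tool, called after "Call:" in YAML: its name, and indented under it one key for each argument. arm_command: Moves the arm, as the interface text tells. Shift numbers are shares of 500 mm and turn numbers shares of 120 degrees, none past 1 either way. Its arguments: {"type":"object","properties":{"commands":{"type":"array","items":{"type":"number"}},"newtons":{"type":"number"}},"required":["commands"]}

```bash
mkdir -p pics; ls; python3 - <<'E'
from rig import env, optics
import cv2,pickle
s=env.observe();print(s)
for n in("top","side","wrist"):
    d=optics.get_image(n);cv2.imwrite(f"pics/{n}0.png",d["image"][:,:,::-1]);pickle.dump((s,d),open(f"{n}0.pkl","wb"))
    print(n,{k:v for k,v in d.items() if k!="image"})
E
```

```text
pics
{'time_s': 0.0, 'q': array([ 6.37531145e+01,  2.18400526e+01,  7.43867348e+01, -1.18816620e-03,
        8.38580396e+01, -1.23374081e+01]), 'qvel': array([-0.01263272, -0.00427884, -0.09446999, -0.10480768,  0.10131168,
       -0.01632676]), 'joint_efforts': array([-2.65087544e-05, -4.48460126e+01, -2.31278801e+01, -2.40082236e-04,
        4.77790614e-03, -8.34990573e-06]), 'position': array([0.1320853 , 0.53355922, 0.21270893]), 'tool_rot': array([[-9.70677174e-01,  2.40385977e-01, -6.36248446e-04],
       [ 2.40386637e-01,  9.70676299e-01, -1.33698364e-03],
       [ 2.96199168e-04, -1.45072512e-03, -9.99998904e-01]]), 'ft_force': array([ 0.1553219 , -0.40646074, -0.28754083]), 'wrist_torque': array([0.0002682 , 0.01506458, 0.02359032]), 'gripper_force': 0.0, 'grip_width': 0.08552680406732681}
top {'intrinsics': array([[443.34816534,   0.        , 317.57738011],
       [  0.        , 443.34816534, 199.10799198],
       [  0.        ,   0.        ,   1.        ]]), 'origin': array([0.39528783, 0.05395703, 0.96940911]), 'orientation': array([[-2.80083679e-02, -9.94787652e-01,  9.8
[... 364 characters left out ...]
, 'orientation': array([[-0.99865092, -0.0032557 , -0.05182415],
       [ 0.04698132,  0.36841393, -0.92847398],
       [ 0.02211557, -0.92965616, -0.36776395]])}
wrist {'intrinsics': array([[287.05964531,   0.        , 318.50888055],
       [  0.        , 287.05964531, 200.92830609],
       [  0.        ,   0.        ,   1.        ]]), 'tool_from_camera': array([[ 8.04451988e-04, -9.65774615e-01, -2.59381468e-01,
         6.39781244e-02],
       [ 9.99999366e-01,  5.72558666e-04,  9.69571400e-04,
         7.38295843e-06],
       [-7.87876338e-04, -2.59382083e-01,  9.65774463e-01,
        -1.60666985e-01],
       [ 0.00000000e+00,  0.00000000e+00,  0.00000000e+00,
         1.00000000e+00]])}
```

View pics/top0.png

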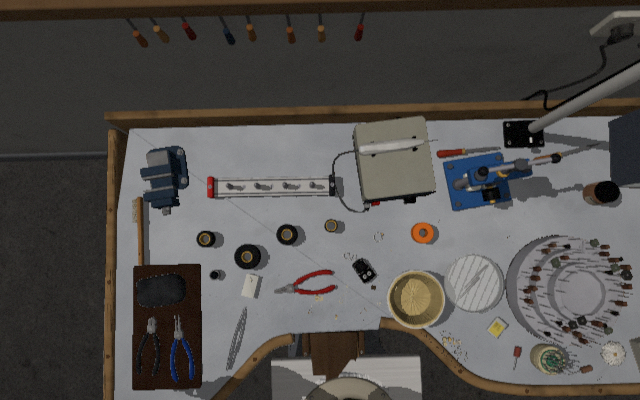

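View pics/side0.png

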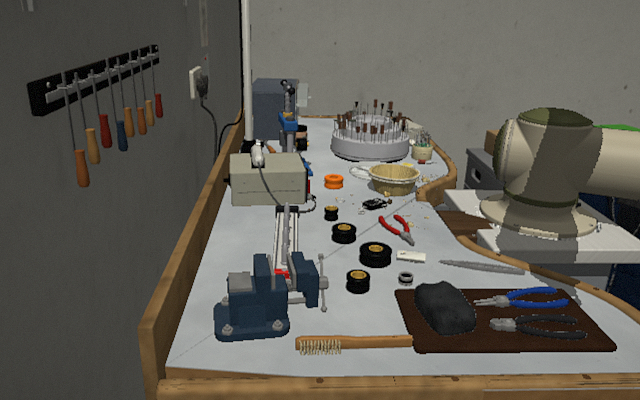

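```bash
cat > h.py <<'E'
from rig import env, optics
import cv2,pickle,numpy as np
def ray(d,s,u,v,z):
    K=d["intrinsics"];r=np.linalg.inv(K)@[u,v,1]
    if "origin" in d: o,R=d["origin"],d["orientation"]
    else:
        T=np.eye(4);T[:3,:3]=s["tool_rot"];T[:3,3]=s["position"];T=T@d["tool_from_camera"];o,R=T[:3,3],T[:3,:3]
    r=R@r;return (o+r*(z-o[2])/r[2])
def crop(d,name,u0,v0,u1,v1,k):
    c=d["image"][v0:v1,u0:u1,::-1];cv2.imwrite(name,cv2.resize(c,None,fx=k,fy=k,interpolation=cv2.INTER_CUBIC))
E
python3 - <<'E'
from h import *
s,d=pickle.load(open("top0.pkl","rb"))
crop(d,"pics/topc.png",190,165,350,285,5)
E
```

```text
(no output)
```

View pics/topc.png

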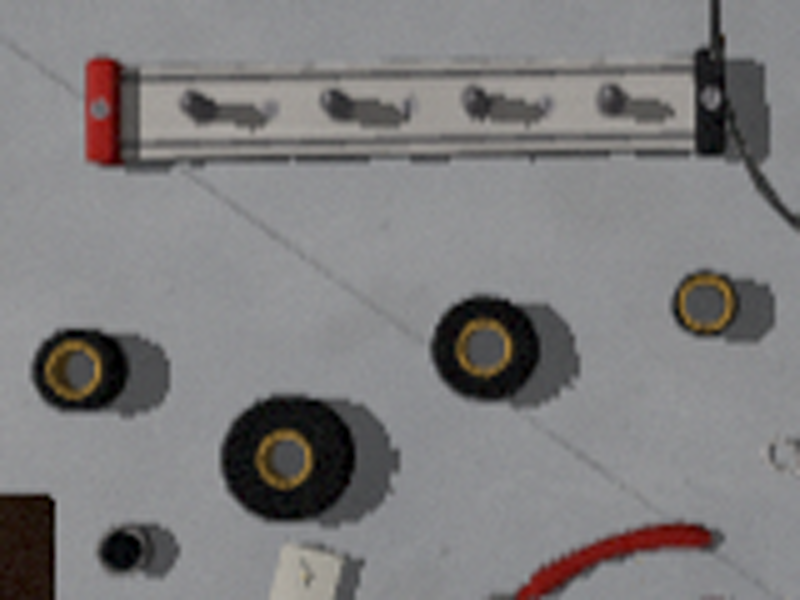

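```bash
python3 - <<'E'
from h import *
np.set_printoptions(precision=4,suppress=True)
s,d=pickle.load(open("top0.pkl","rb"))
for n,u,v,z in [("36",73,370,.024),("54",286,458,.024),("45",485,347,.024),("28",706,303,.024),("t1",184,98,.049),("t2",327,97,.049),("t3",469,95,.049),("t4",605,91,.049),("f1",208,108,.014),("f4",617,104,.014),("red",102,110,.026),("blk",711,100,.026)]:
    print(n,ray(d,s,190+(u-2)/5,165+(v-2)/5,z))
s,d=pickle.load(open("top0.pkl","rb"))
E
```

```text
36 [0.4109 0.2936 0.024 ]
54 [0.3713 0.2037 0.024 ]
45 [0.4158 0.1185 0.024 ]
28 [0.4318 0.024  0.024 ]
t1 [0.5226 0.2405 0.049 ]
t2 [0.5214 0.1807 0.049 ]
t3 [0.5206 0.1213 0.049 ]
t4 [0.5207 0.0643 0.049 ]
f1 [0.5228 0.2372 0.014 ]
f4 [0.5196 0.0596 0.014 ]
red [0.5216 0.2804 0.026 ]
blk [0.5186 0.0192 0.026 ]
```

Call:
arm_command:
  commands: [-1,-0.72,-0.51,0,0,0,0.634,-1,-0.72,-0.51,0,0,0,0.634,-1,-0.72,-0.51,0,0,0,0.634,-1,-0.72,-0.51,0,0,0,0.634,-1,-0.72,-0.51,0,0,0,0.634,-1,-0.72,-0.51,0,0,0,0.634,-1,-0.72,-0.51,0,0,0,0.634,-1,-0.72,-0.51,0,0,0,0.634,-1,-0.72,-0.51,0,0,0,0.634,-1,-0.72,-0.51,0,0,0,0.634,-1,-0.72,-0.51,0,0,0,0.634,-1,-0.72,-0.51,0,0,0,0.634]

```text
time_s: 1.15
position: [0.4231, 0.1966, 0.2129]
tool_rot: [[0.009, 1.0, 0.0], [1.0, -0.009, -0.001], [-0.001, 0.0, -1.0]]
ft_force: [-0.8, 0.6, 0.6]
grip_width: 0.0854
gripper_force: 0.0
```

```bash
python3 - <<'E'
from h import *
np.set_printoptions(precision=4,suppress=True)
s=env.observe();d=optics.get_image("wrist");pickle.dump((s,d),open("w1.pkl","wb"))
print(s["time_s"],s["position"],s["tool_rot"],s["q"])
cv2.imwrite("pics/w1.png",d["image"][:,:,::-1])
E
```

```text
1.15 [0.4231 0.1966 0.2129] [[ 0.0088  1.      0.0002]
 [ 1.     -0.0088 -0.0008]
 [-0.0008  0.0002 -1.    ]] [10.3613 13.4339 86.8688 -0.0508 79.6942 10.8769]
```

View pics/w1.png

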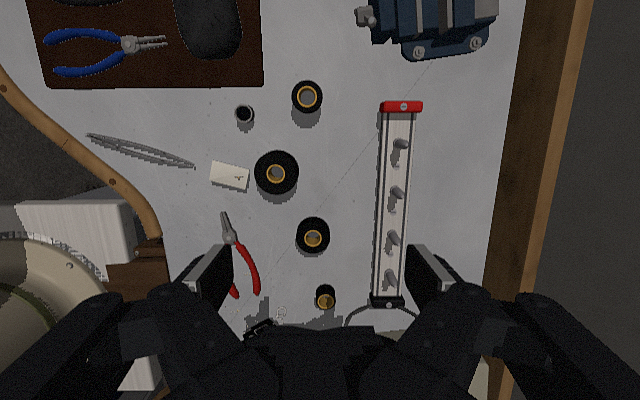

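```bash
python3 - <<'E'
from h import *
s,d=pickle.load(open("w1.pkl","rb"))
crop(d,"pics/w1c.png",250,70,430,315,2.4*1.0)
c=d["image"][70:315,260:430,::-1];c=cv2.rotate(c,cv2.ROTATE_90_CLOCKWISE);cv2.imwrite("pics/w1c.png",cv2.resize(c,None,fx=3.2,fy=3.2,interpolation=cv2.INTER_CUBIC))
E
```

```text
(no output)
```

View pics/w1c.png

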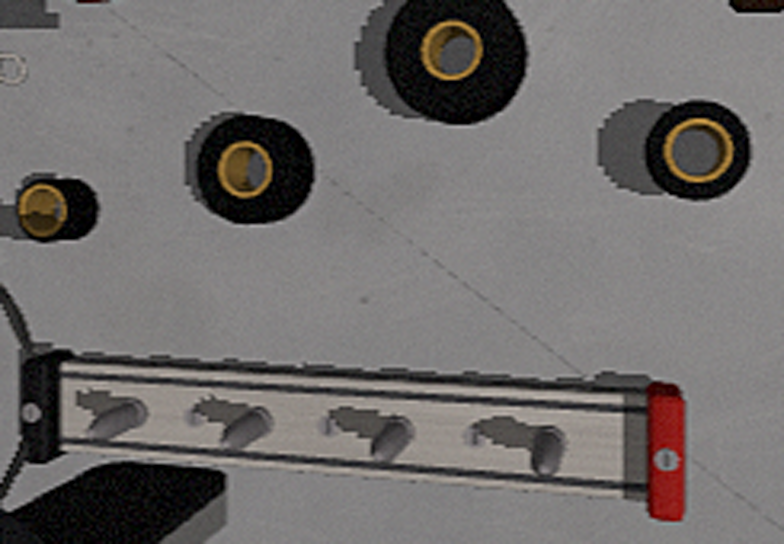

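```bash
python3 - <<'E'
from h import *
np.set_printoptions(precision=4,suppress=True)
s,d=pickle.load(open("w1.pkl","rb"))
for n,X,Y,z in [("36",698,150,.024),("54",452,50,.024),("45",246,169,.024),("28",44,210,.024),("t1",546,470,.049),("t2",385,455,.049),("t3",235,440,.049),("t4",97,433,.049),("red",666,460,.026),("blk",31,412,.026)]:
    print(n,ray(d,s,260+Y/3.2,70+244-X/3.2,z))
E
```

```text
36 [0.4121 0.2929 0.024 ]
54 [0.3721 0.2042 0.024 ]
45 [0.4166 0.1191 0.024 ]
28 [0.4332 0.0249 0.024 ]
t1 [0.5232 0.24   0.049 ]
t2 [0.5219 0.1826 0.049 ]
t3 [0.5202 0.124  0.049 ]
t4 [0.5211 0.0651 0.049 ]
red [0.5235 0.281  0.026 ]
blk [0.5208 0.0191 0.026 ]
```

Call:
arm_command:
  commands: [-1,0.014,-0.103,0.225,0,0,0.37,-1,0.014,-0.103,0.225,0,0,0.37,-1,0.014,-0.103,0.225,0,0,0.37,-1,0.014,-0.103,0.225,0,0,0.37,-1,0.014,-0.103,0.225,0,0,0.37,-1,0.014,-0.103,0.225,0,0,0.37,-1,0.014,-0.103,0.225,0,0,0.37,-1,0.014,-0.103,0.3,0,0,0.37,-1,0.014,-0.103,0.36,0,0,0.37,-1,0.014,-0.103,0.38,0,0,0.37,-1,0.014,-0.103,0.38,0,0,0.37]
  newtons: 40

```text
time_s: 2.12
position: [0.3671, 0.2069, 0.0215]
tool_rot: [[0.697, 0.717, -0.005], [0.717, -0.697, -0.001], [-0.004, -0.003, -1.0]]
ft_force: [-0.6, 0.5, 0.2]
grip_width: 0.0853
gripper_force: 0.0
```

Call:
arm_command:
  commands: [1,0,0,0,0,0,0,1,0,0,0,0,0,0,1,0,0,0,0,0,0,1,0,0,0,0,0,0,1,0,0,0,0,0,0,1,0,0,0,0,0,0]

```text
time_s: 2.62
position: [0.3691, 0.2068, 0.0237]
tool_rot: [[0.699, 0.715, 0.001], [0.715, -0.699, 0.0], [0.001, 0.001, -1.0]]
ft_force: [0.1, 0.5, -0.6]
grip_width: 0.0122
gripper_force: 0.0
```

```bash
python3 - <<'E'
from h import *
print(env.observe()["grip_width"])
d=optics.get_image("wrist");e=optics.get_image("side")
a=cv2.resize(d["image"][:,:,::-1],(480,300));b=cv2.resize(e["image"][190:310,290:450,::-1],(640,480)) if 0 else cv2.resize(e["image"][180:300,290:482,::-1],(480,300))
cv2.imwrite("pics/m1.png",np.vstack([a,b]))
E
```

```text
0.012223645661250697
```

View pics/m1.png

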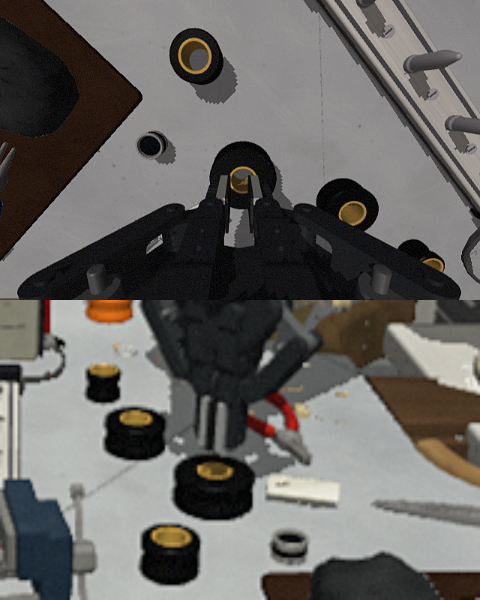

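```bash
python3 - <<'E'
from h import *
np.set_printoptions(precision=4,suppress=True)
s=env.observe();d=optics.get_image("wrist")
print(s["position"],s["tool_rot"])
p=ray(d,s,323,240,.024);print(p,s["tool_rot"].T@(p-s["position"]))
# where are fingertips expected in image
T=np.linalg.inv(d["tool_from_camera"]);
for q in ([0,.006,.019],[0,-.006,.019],[0,0,0],[0,0,.03]):
    c=T@np.r_[q,1];k=d["intrinsics"]@c[:3];print(q,k[:2]/k[2])
crop(d,"pics/w2.png",220,160,420,310,4)
E
```

```text
[0.3689 0.2068 0.0235] [[ 0.6995  0.7146  0.0004]
 [ 0.7146 -0.6995  0.0001]
 [ 0.0003  0.0002 -1.    ]]
[0.3712 0.2034 0.024 ] [-0.0009  0.004  -0.0005]
[0, 0.006, 0.019] [325.5803 227.3597]
[0, -0.006, 0.019] [307.5181 227.3428]
[0, 0, 0] [316.3246 238.3571]
[0, 0, 0.03] [316.6604 221.8965]
```

View pics/w2.png

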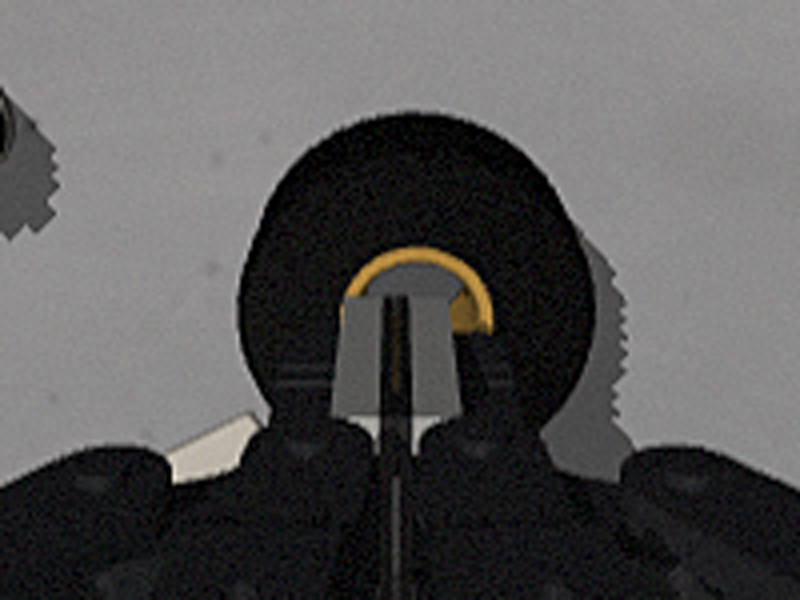

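```bash
python3 - <<'E'
from h import *
s=env.observe();d=optics.get_image("wrist")
print(s["grip_width"],s["position"][2])
T=np.linalg.inv(d["tool_from_camera"])
for x in (0,.011):
  for z in (-.04,-.02,-.01,0,.019):
    for y in (.006,):
      c=T@[x,y,z,1];k=d["intrinsics"]@c[:3];print(x,z,4*(k[:2]/k[2]-[220,160]))
E
```

```text
0.00024092097310045684 0.023438969467695907
0 -0.04 [434.12101858 445.6549636 ]
0 -0.02 [429.13651033 371.21728163]
0 -0.01 [427.08812725 340.6271249 ]
0 0 [425.2693263  313.46550325]
0 0.019 [422.32116963 269.43830179]
0.011 -0.04 [435.07088467 358.57242699]
0.011 -0.02 [429.86969126 293.92391884]
0.011 -0.01 [427.74051303 267.45918551]
0.011 0 [425.85398163 244.01044385]
0.011 0.019 [422.80401918 206.10077458]
```

```bash
python3 - <<'E'
from h import *
d=optics.get_image("side")
for n,u,v in(("tip",376,239),("ring",375,248)):
  r=d["orientation"]@np.linalg.inv(d["intrinsics"])@[u,v,1];o=d["origin"];print(n,o+r*(.2068-o[1])/r[1])
R=d["orientation"]
for z in(.0045,.024,.0435):
  c=R.T@(np.array([.369,.2068,z])-d["origin"]);k=d["intrinsics"]@c;print(z,k[:2]/k[2])
crop(d,"pics/s2.png",330,180,430,280,6)
E
```

```text
tip [0.36933803 0.2068     0.04156702]
ring [0.36992488 0.2068     0.02505141]
0.0045 [374.75571132 259.02024158]
0.024 [375.51153471 248.56796449]
0.0435 [376.2801917 237.9382116]
```

View pics/s2.png

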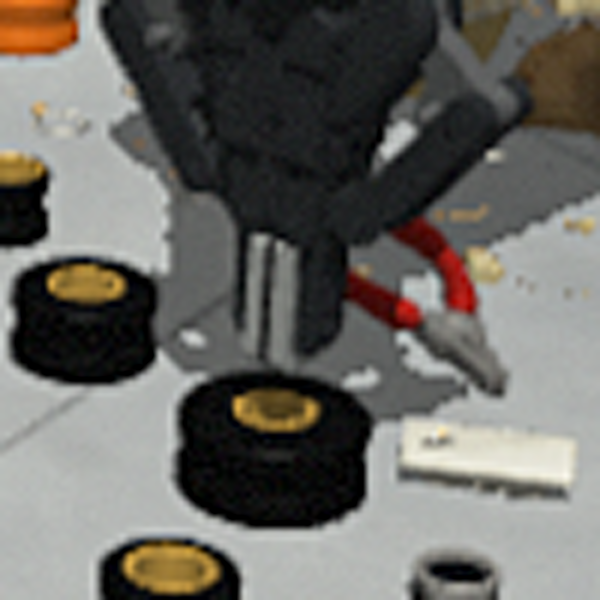

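Call:
arm_command:
  commands: [-1,0,0.008,-0.06,0,0,0,-1,0,0.008,-0.06,0,0,0,-1,0,0.008,-0.06,0,0,0,-1,0,0.008,-0.06,0,0,0,-1,0,0.008,-0.06,0,0,0,-1,0,0.008,-0.06,0,0,0,-1,0,0.008,-0.06,0,0,0,-1,0,0.008,0,0,0,0,-1,0,0.008,0.05,0,0,0,-1,0,0.008,0.066,0,0,0,-1,0,0.008,0.066,0,0,0]

```text
time_s: 3.78
position: [0.3707, 0.2037, -0.0111]
tool_rot: [[0.7, 0.715, -0.004], [0.715, -0.7, -0.001], [-0.004, -0.002, -1.0]]
ft_force: [-1.1, 0.5, -0.3]
grip_width: 0.0852
gripper_force: 0.0
```

```bash
python3 - <<'E'
from h import *
s=env.observe();print(s["grip_width"],s["position"],s["ft_force"])
d=optics.get_image("side")
crop(d,"pics/s3.png",330,180,430,280,6)
E
```

```text
0.08520980883653125 [ 0.37065769  0.20370339 -0.0111122 ] [-1.06175466  0.48160535 -0.27452357]
```

View pics/s3.png

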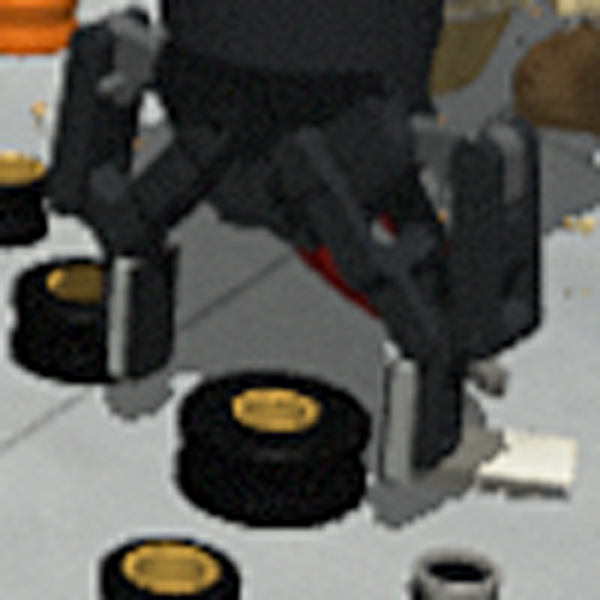

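Call:
arm_command:
  commands: [1,0,0,0,0,0,0,1,0,0,0,0,0,0,1,0,0,0,0,0,0,1,0,0,0,0,0,0,1,0,0,0,0,0,0]

```text
time_s: 4.25
position: [0.3723, 0.2041, -0.0085]
tool_rot: [[0.699, 0.715, 0.002], [0.715, -0.699, 0.0], [0.002, 0.001, -1.0]]
ft_force: [-2.0, 0.1, 7.7]
grip_width: 0.0517
gripper_force: 40.4
```

Call:
arm_command:
  commands: [1,0,0,-0.08,0,0,0,1,0,0,-0.16,0,0,0,1,0.03,0.02,-0.2,0,0,-0.06,1,0.261,0.165,-0.2,0,0,-0.37,1,0.261,0.165,-0.2,0,0,-0.37,1,0.261,0.165,-0.2,0,0,-0.37,1,0.261,0.165,-0.2,0,0,-0.37,1,0.261,0.165,-0.2,0,0,-0.37,1,0.261,0.165,-0.2,0,0,-0.37,1,0.261,0.165,-0.2,0,0,-0.37,1,0.261,0.165,-0.2,0,0,-0.37,1,0.261,0.165,-0.2,0,0,-0.37]

```text
time_s: 5.25
position: [0.5215, 0.2395, 0.0907]
tool_rot: [[0.002, 1.0, 0.0], [1.0, -0.002, 0.0], [0.0, 0.0, -1.0]]
ft_force: [0.7, -0.6, 0.1]
grip_width: 0.0514
gripper_force: 43.6
```

```bash
python3 - <<'E'
from h import *
np.set_printoptions(precision=4,suppress=True)
s=env.observe();print(s["grip_width"],s["position"],s["tool_rot"],s["ft_force"])
d=optics.get_image("wrist");pickle.dump((s,d),open("w3.pkl","wb"))
cv2.imwrite("pics/w3.png",d["image"][:,:,::-1])
E
```

```text
0.05136935173261244 [0.5215 0.2395 0.0907] [[ 0.0023  1.      0.0002]
 [ 1.     -0.0023  0.0001]
 [ 0.0001  0.0002 -1.    ]] [ 0.7316 -0.6486  0.0654]
```

View pics/w3.png

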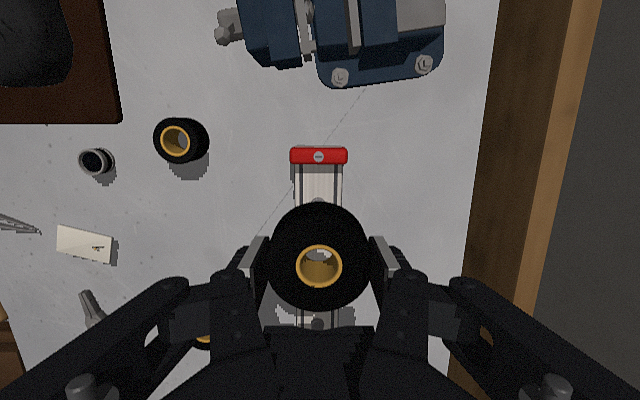

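```bash
python3 - <<'E'
from h import *
np.set_printoptions(precision=4,suppress=True)
s,d=pickle.load(open("w3.pkl","rb"))
print(ray(d,s,319,265,.123),ray(d,s,318.5,156.5,.026),ray(d,s,175,141,.024))
E
```

```text
[0.5233 0.2376 0.123 ] [0.5232 0.2802 0.026 ] [0.4117 0.2921 0.024 ]
```

Call:
arm_command:
  commands: [1,0.004,0,0.03,0,0,0,1,0.004,0,0.06,0,0,0,1,0.004,0,0.08,0,0,0,1,0.004,0,0.1,0,0,0,1,0.004,0,0.12,0,0,0,1,0.004,0,0.14,0,0,0,1,0.004,0,0.155,0,0,0,1,0.004,0,0.166,0,0,0,1,0.004,0,0.168,0,0,0,1,0.004,0,0.168,0,0,0]

```text
time_s: 6.13
position: [0.522, 0.2415, 0.0062]
tool_rot: [[-0.0, 1.0, -0.0], [1.0, 0.0, -0.0], [-0.0, -0.0, -1.0]]
ft_force: [-0.6, 0.1, -0.3]
grip_width: 0.0513
gripper_force: 43.6
```

Call:
arm_command:
  commands: [-0.65,0,0,0,0,0,0,-0.65,0,0,0,0,0,0,-0.65,0,0,0,0,0,0,-0.65,0,0,-0.06,0,0,0,-0.65,0,0,-0.14,0,0,0,-0.65,0,0,-0.2,0,0,0,-0.65,-0.245,-0.212,-0.2,0,0,0,-0.65,-0.245,-0.212,-0.2,0,0,0,-0.65,-0.245,-0.212,-0.2,0,0,0,-0.65,-0.245,-0.212,-0.2,0,0,0,-0.65,-0.245,-0.212,-0.2,0,0,0,-0.65,-0.245,-0.212,-0.2,0,0,0]

```text
time_s: 7.13
position: [0.4155, 0.1182, 0.107]
tool_rot: [[0.002, 1.0, 0.001], [1.0, -0.002, 0.0], [0.0, 0.001, -1.0]]
ft_force: [0.7, -0.2, 0.2]
grip_width: 0.0701
gripper_force: 0.0
```

```bash
python3 - <<'E'
from h import *
np.set_printoptions(precision=4,suppress=True)
s=env.observe();print(s["grip_width"],s["position"],s["tool_rot"],s["ft_force"])
d=optics.get_image("wrist");pickle.dump((s,d),open("w4.pkl","wb"))
cv2.imwrite("pics/w4.png",d["image"][:,:,::-1])
E
```

```text
0.07014836339100876 [0.4155 0.1182 0.107 ] [[ 0.0021  1.      0.0009]
 [ 1.     -0.0021  0.0001]
 [ 0.0001  0.0009 -1.    ]] [ 0.7408 -0.1535  0.1936]
```

View pics/w4.png

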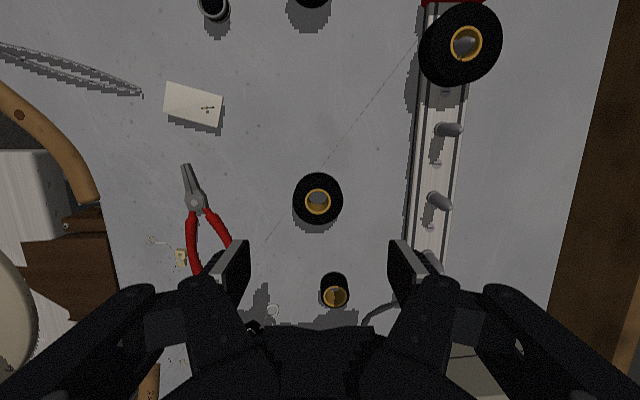

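```bash
python3 - <<'E'
from h import *
np.set_printoptions(precision=4,suppress=True)
s,d=pickle.load(open("w4.pkl","rb"))
for z in(.038,.05,.06): print(ray(d,s,466,43,z))
print(ray(d,s,318,201,.024),ray(d,s,335,296,.024))
print(ray(d,s,457,130,.049),ray(d,s,447,205,.049))
crop(d,"pics/w4c.png",400,0,520,100,5)
e=optics.get_image("top");crop(e,"pics/t4c.png",190,165,260,225,5)
a=cv2.imread("pics/w4c.png");b=cv2.imread("pics/t4c.png");c=np.zeros((500+0,950,3),np.uint8);c[:500,:600]=a;c[:300,600:950]=b
cv2.imwrite("pics/c4.png",cv2.resize(c,None,fx=.84,fy=.84))
E
```

```text
[0.5238 0.2397 0.038 ]
[0.5182 0.2368 0.05  ]
[0.5136 0.2343 0.06  ]
[0.4167 0.118  0.024 ] [0.4329 0.0232 0.024 ]
[0.5197 0.1789 0.049 ] [0.5189 0.1213 0.049 ]
```

View pics/c4.png

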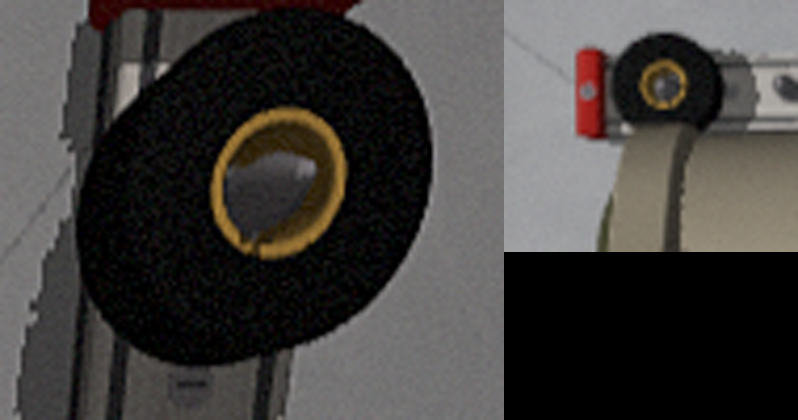

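Call:
arm_command:
  commands: [-0.65,0,0.002,0.08,0,0,0,-0.65,0,0.002,0.15,0,0,0,-0.65,0,0.002,0.2,0,0,0,-0.65,0,0.002,0.23,0,0,0,-0.65,0,0.002,0.23,0,0,0,-0.65,0,0.002,0.23,0,0,0,1,0,0.002,0.23,0,0,0,1,0,0.002,0.23,0,0,0,1,0,0.002,0.23,0,0,0,1,0,0.002,0.23,0,0,0,1,0,0.002,0.23,0,0,0]

```text
time_s: 8.15
position: [0.4179, 0.1192, -0.0073]
tool_rot: [[-0.0, 1.0, 0.003], [1.0, 0.0, 0.0], [0.0, 0.003, -1.0]]
ft_force: [-1.8, 1.1, 8.6]
grip_width: 0.0427
gripper_force: 39.6
```

Call:
arm_command:
  commands: [1,0,0,-0.08,0,0,0,1,0,0,-0.16,0,0,0,1,0,0,-0.214,0,0,0,1,0.123,0.208,-0.214,0,0,0,1,0.123,0.208,-0.214,0,0,0,1,0.123,0.208,-0.214,0,0,0,1,0.123,0.208,-0.214,0,0,0,1,0.123,0.208,-0.214,0,0,0,1,0.123,0.208,-0.214,0,0,0]

```text
time_s: 8.9
position: [0.5202, 0.1804, 0.0985]
tool_rot: [[-0.0, 1.0, -0.001], [1.0, 0.0, -0.0], [-0.0, -0.001, -1.0]]
ft_force: [-0.7, -0.7, -0.2]
grip_width: 0.0428
gripper_force: 41.5
```

```bash
python3 - <<'E'
from h import *
np.set_printoptions(precision=4,suppress=True)
s=env.observe();print(s["grip_width"],s["position"],s["tool_rot"],s["ft_force"])
d=optics.get_image("wrist");pickle.dump((s,d),open("w5.pkl","wb"))
crop(d,"pics/w5.png",210,100,430,320,2.7)
E
```

```text
0.04279290510293737 [0.5202 0.1804 0.0985] [[-0.0005  1.     -0.0005]
 [ 1.      0.0005 -0.0002]
 [-0.0002 -0.0005 -1.    ]] [-0.6919 -0.6867 -0.1879]
```

View pics/w5.png

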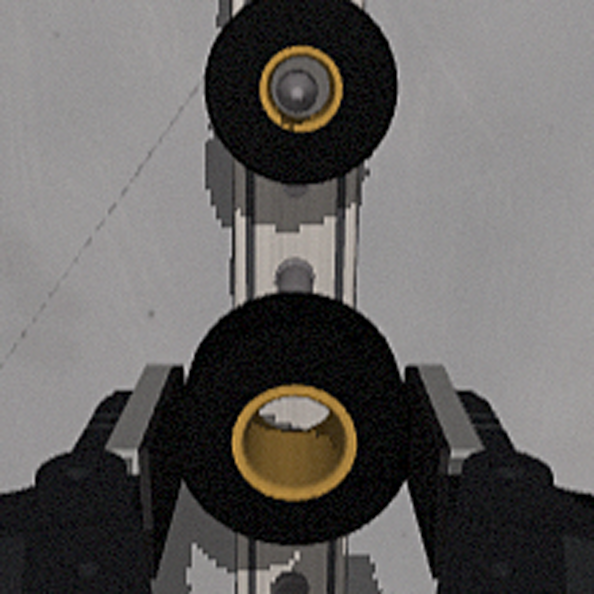

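```bash
python3 - <<'E'
from h import *
np.set_printoptions(precision=4,suppress=True)
s,d=pickle.load(open("w5.pkl","rb"))
f=lambda u,v,z:ray(d,s,210+u/2.7,100+v/2.7,z)
print("tip1",f(297,88,.051),"ring54",f(301,88,.038),"foot2",f(295,257,.018)-[0,.0065,0],"held",f(294,443,.1298),"rail",f(234,240,.014),f(356,240,.014))
E
```

```text
tip1 [0.5227 0.2397 0.051 ] ring54 [0.5239 0.2394 0.038 ] foot2 [0.5224 0.1796 0.018 ] held [0.522  0.1785 0.1298] rail [0.5026 0.1908 0.014 ] [0.5421 0.1908 0.014 ]
```

Call:
arm_command:
  commands: [1,0.002,0.002,0.04,0,0,0,1,0.002,0.002,0.07,0,0,0,1,0.002,0.002,0.09,0,0,0,1,0.002,0.002,0.11,0,0,0,1,0.002,0.002,0.13,0,0,0,1,0.002,0.002,0.15,0,0,0,1,0.002,0.002,0.168,0,0,0,1,0.002,0.002,0.18,0,0,0,1,0.002,0.002,0.182,0,0,0,1,0.002,0.002,0.182,0,0,0]

```text
time_s: 9.78
position: [0.5219, 0.1815, 0.0071]
tool_rot: [[-0.0, 1.0, -0.0], [1.0, 0.0, -0.0], [-0.0, -0.0, -1.0]]
ft_force: [0.0, -0.3, -1.2]
grip_width: 0.0426
gripper_force: 41.5
```

Call:
arm_command:
  commands: [-0.4,0,0,0,0,0,0,-0.4,0,0,0,0,0,0,-0.4,0,0,0,0,0,0,-0.4,0,0,-0.06,0,0,0,-0.4,0,0,-0.14,0,0,0,-0.4,0,0,-0.2,0,0,0,-0.4,0.222,-0.221,-0.2,0,0,0,-0.4,0.222,-0.221,-0.2,0,0,0,-0.4,0.222,-0.221,-0.2,0,0,0,-0.4,0.222,-0.221,-0.2,0,0,0,-0.4,0.222,-0.221,-0.2,0,0,0,-0.4,0.222,-0.221,-0.2,0,0,0]

```text
time_s: 10.78
position: [0.4106, 0.2934, 0.1077]
tool_rot: [[-0.003, 1.0, 0.001], [1.0, 0.003, 0.0], [0.0, 0.001, -1.0]]
ft_force: [0.2, 0.2, 0.2]
grip_width: 0.0592
gripper_force: 0.0
```

Call:
arm_command:
  commands: [-0.4,0,0,0.08,0,0,0,-0.4,0,0,0.15,0,0,0,-0.4,0,0,0.2,0,0,0,-0.4,0,0,0.228,0,0,0,-0.4,0,0,0.228,0,0,0,-0.4,0,0,0.228,0,0,0,1,0,0,0.228,0,0,0,1,0,0,0.228,0,0,0,1,0,0,0.228,0,0,0,1,0,0,0.228,0,0,0,1,0,0,0.228,0,0,0]

```text
time_s: 11.7
position: [0.4125, 0.2926, -0.0051]
tool_rot: [[-0.0, 1.0, 0.003], [1.0, 0.0, 0.001], [0.001, 0.003, -1.0]]
ft_force: [-0.1, -2.5, 5.9]
grip_width: 0.0346
gripper_force: 39.2
```

Call:
arm_command:
  commands: [1,0,0,-0.08,0,0,0,1,0,0,-0.16,0,0,0,1,0,0,-0.21,0,0,0,1,-0.343,0.219,-0.21,0,0,0,1,-0.343,0.219,-0.21,0,0,0,1,-0.343,0.219,-0.21,0,0,0,1,-0.343,0.219,-0.21,0,0,0,1,-0.343,0.219,-0.21,0,0,0,1,-0.343,0.219,-0.21,0,0,0,1,-0.343,0.219,-0.21,0,0,0,1,-0.343,0.219,-0.21,0,0,0]

```text
time_s: 12.62
position: [0.5207, 0.1212, 0.0988]
tool_rot: [[0.0, 1.0, 0.0], [1.0, -0.0, 0.0], [0.0, 0.0, -1.0]]
ft_force: [0.3, 0.1, -0.3]
grip_width: 0.0342
gripper_force: 40.2
```

```bash
python3 - <<'E'
from h import *
np.set_printoptions(precision=4,suppress=True)
s=env.observe();print(s["grip_width"],s["position"],s["tool_rot"],s["ft_force"])
d=optics.get_image("wrist");pickle.dump((s,d),open("w6.pkl","wb"))
crop(d,"pics/w6.png",210,100,430,320,2.7)
E
```

```text
0.03424715004500146 [0.5207 0.1212 0.0988] [[ 0.0001  1.      0.0004]
 [ 1.     -0.0001  0.0002]
 [ 0.0002  0.0004 -1.    ]] [ 0.3392  0.1167 -0.2937]
```

View pics/w6.png

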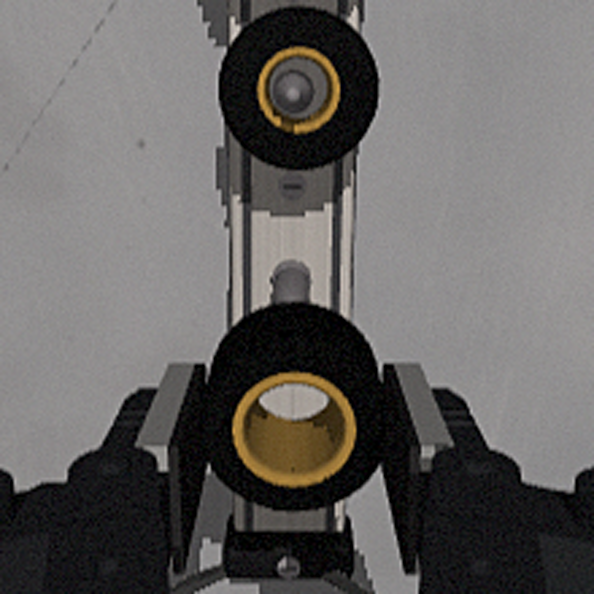

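```bash
python3 - <<'E'
from h import *
np.set_printoptions(precision=4,suppress=True)
s,d=pickle.load(open("w6.pkl","rb"))
f=lambda u,v,z:ray(d,s,210+u/2.7,100+v/2.7,z)
print("tip2",f(293,90,.051),"ring45",f(299,90,.038),"foot3",f(290,258,.018)-[0,.0065,0],"held",f(294,430,.128),"blk",f(288,564,.026))
E
```

```text
tip2 [0.5222 0.1801 0.051 ] ring45 [0.5239 0.1797 0.038 ] foot3 [0.5213 0.1201 0.018 ] held [0.5224 0.1209 0.128 ] blk [0.5206 0.0192 0.026 ]
```

Call:
arm_command:
  commands: [1,-0.002,0,0.04,0,0,0,1,-0.002,0,0.07,0,0,0,1,-0.002,0,0.09,0,0,0,1,-0.002,0,0.11,0,0,0,1,-0.002,0,0.13,0,0,0,1,-0.002,0,0.15,0,0,0,1,-0.002,0,0.168,0,0,0,1,-0.002,0,0.177,0,0,0,1,-0.002,0,0.178,0,0,0,1,-0.002,0,0.178,0,0,0]

```text
time_s: 13.5
position: [0.521, 0.12, 0.0092]
tool_rot: [[-0.0, 1.0, 0.0], [1.0, 0.0, -0.0], [-0.0, 0.0, -1.0]]
ft_force: [-0.6, 0.6, -0.7]
grip_width: 0.0344
gripper_force: 40.2
```

Call:
arm_command:
  commands: [-0.3,0,0,0,0,0,0,-0.3,0,0,0,0,0,0,-0.3,0,0,0,0,0,0,-0.3,0,0,-0.06,0,0,0,-0.3,0,0,-0.14,0,0,0,-0.3,0,0,-0.2,0,0,0,-0.3,-0.191,-0.176,-0.2,0,0,0,-0.3,-0.191,-0.176,-0.2,0,0,0,-0.3,-0.191,-0.176,-0.2,0,0,0,-0.3,-0.191,-0.176,-0.2,0,0,0,-0.3,-0.191,-0.176,-0.2,0,0,0,-0.3,-0.191,-0.176,-0.2,0,0,0]

```text
time_s: 14.5
position: [0.4337, 0.0244, 0.1097]
tool_rot: [[0.001, 1.0, 0.001], [1.0, -0.001, -0.0], [-0.0, 0.001, -1.0]]
ft_force: [-0.5, -0.4, -0.8]
grip_width: 0.0552
gripper_force: 0.0
```

Call:
arm_command:
  commands: [-0.3,0,0,0.07,0,0,0,-0.3,0,0,0.13,0,0,0,-0.3,0,0,0.18,0,0,0,-0.3,0,0,0.21,0,0,0,-0.3,0,0,0.228,0,0,0,-0.3,0,0,0.228,0,0,0,1,0,0,0.228,0,0,0,1,0,0,0.228,0,0,0,1,0,0,0.228,0,0,0,1,0,0,0.228,0,0,0,1,0,0,0.228,0,0,0,1,0,0,0.228,0,0,0]

```text
time_s: 15.5
position: [0.4338, 0.0246, -0.0039]
tool_rot: [[0.0, 1.0, 0.002], [1.0, -0.0, -0.0], [-0.0, 0.002, -1.0]]
ft_force: [0.7, 2.8, 6.5]
grip_width: 0.025
gripper_force: 40.0
```

Call:
arm_command:
  commands: [1,0,0,-0.08,0,0,0,1,0,0,-0.16,0,0,0,1,0,0,-0.21,0,0,0,1,0.071,0.175,-0.21,0,0,0,1,0.071,0.175,-0.21,0,0,0,1,0.071,0.175,-0.21,0,0,0,1,0.071,0.175,-0.21,0,0,0,1,0.071,0.175,-0.21,0,0,0,1,0.071,0.175,-0.21,0,0,0]

```text
time_s: 16.25
position: [0.5192, 0.0598, 0.1001]
tool_rot: [[-0.0, 1.0, -0.002], [1.0, 0.0, -0.0], [-0.0, -0.002, -1.0]]
ft_force: [-1.0, -1.4, -0.9]
grip_width: 0.0251
gripper_force: 39.7
```

```bash
python3 - <<'E'
from h import *
np.set_printoptions(precision=4,suppress=True)
s=env.observe();print(s["grip_width"],s["position"],s["ft_force"])
d=optics.get_image("wrist");pickle.dump((s,d),open("w7.pkl","wb"))
crop(d,"pics/w7.png",210,100,430,320,2.7)
E
```

```text
0.02508899687110308 [0.5192 0.0598 0.1001] [-0.9544 -1.395  -0.9469]
```

View pics/w7.png

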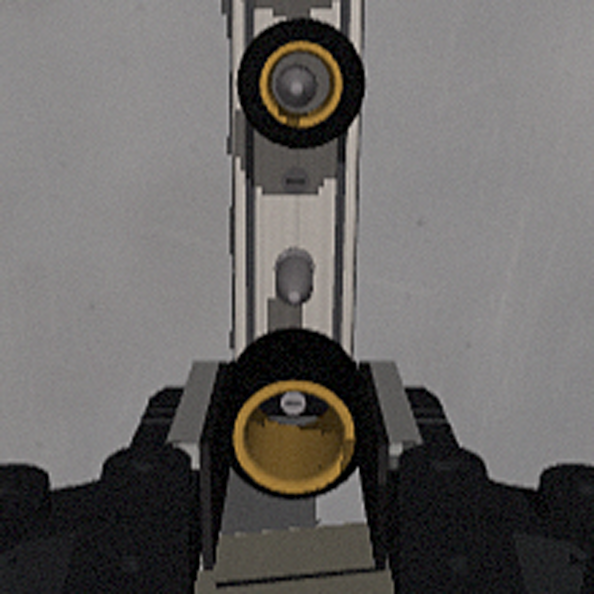

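```bash
python3 - <<'E'
from h import *
np.set_printoptions(precision=4,suppress=True)
s,d=pickle.load(open("w7.pkl","rb"))
f=lambda u,v,z:ray(d,s,210+u/2.7,100+v/2.7,z)
print("tip3",f(297,86,.051),"ring36",f(301,85,.038),"foot4",f(294,247,.018)-[0,.0065,0],"tip4",f(294,296,.051),"held",f(294,436,.128),"blk",f(293,403,.026))
E
```

```text
tip3 [0.5217 0.1196 0.051 ] ring36 [0.5229 0.1195 0.038 ] foot4 [0.521  0.0619 0.018 ] tip4 [0.521  0.0619 0.051 ] held [0.521  0.0576 0.128 ] blk [0.5207 0.0177 0.026 ]
```

Call:
arm_command:
  commands: [1,0.007,0.001,0.03,0,0,0,1,0.007,0.001,0.06,0,0,0,1,0.007,0.001,0.08,0,0,0,1,0.007,0.001,0.1,0,0,0,1,0.007,0.001,0.12,0,0,0,1,0.007,0.001,0.14,0,0,0,1,0.007,0.001,0.16,0,0,0,1,0.007,0.001,0.174,0,0,0,1,0.007,0.001,0.177,0,0,0,1,0.007,0.001,0.177,0,0,0]

```text
time_s: 17.13
position: [0.5208, 0.0635, 0.0114]
tool_rot: [[-0.0, 1.0, -0.001], [1.0, 0.0, 0.0], [0.0, -0.001, -1.0]]
ft_force: [-0.7, 0.4, -0.2]
grip_width: 0.0252
gripper_force: 39.7
```

Call:
arm_command:
  commands: [-0.3,0,0,0,0,0,0,-0.3,0,0,0,0,0,0,-0.3,0,0,0,0,0,0,-0.3,0,0,-0.06,0,0,0,-0.3,0,0,-0.14,0,0,0,-0.3,0,0,-0.2,0,0,0,-0.3,0.06,-0.2,-0.3,0,0,0,-0.3,0.06,-0.2,-0.3,0,0,0,-0.3,0.06,-0.2,-0.3,0,0,0,-0.3,0.06,-0.2,-0.3,0,0,0,-0.3,0.06,-0.2,-0.3,0,0,0,-0.3,0.06,-0.2,-0.3,0,0,0]

```text
time_s: 18.13
position: [0.4216, 0.0934, 0.162]
tool_rot: [[-0.0, 1.0, 0.001], [1.0, 0.0, -0.0], [-0.0, 0.001, -1.0]]
ft_force: [0.1, -0.0, -0.4]
grip_width: 0.0551
gripper_force: 0.0
```

```bash
python3 - <<'E'
from h import *
s=env.observe();d=optics.get_image("wrist");e=optics.get_image("top")
a=cv2.resize(d["image"][0:330,300:600,::-1],(540,594));b=cv2.resize(e["image"][165:225,200:340,::-1],(0,0),fx=1.8,fy=1.8) 
c=np.zeros((594,800,3),np.uint8);c[:,:540]=a;c[:b.shape[0],540:540+b.shape[1]]=b
cv2.imwrite("pics/fin.png",c);print(s["time_s"],s["grip_width"],s["position"]);pickle.dump((s,d),open("w8.pkl","wb"))
E
```

```text
18.1333 0.055100657777313586 [0.42159144 0.09336845 0.16200686]
```

View pics/fin.png

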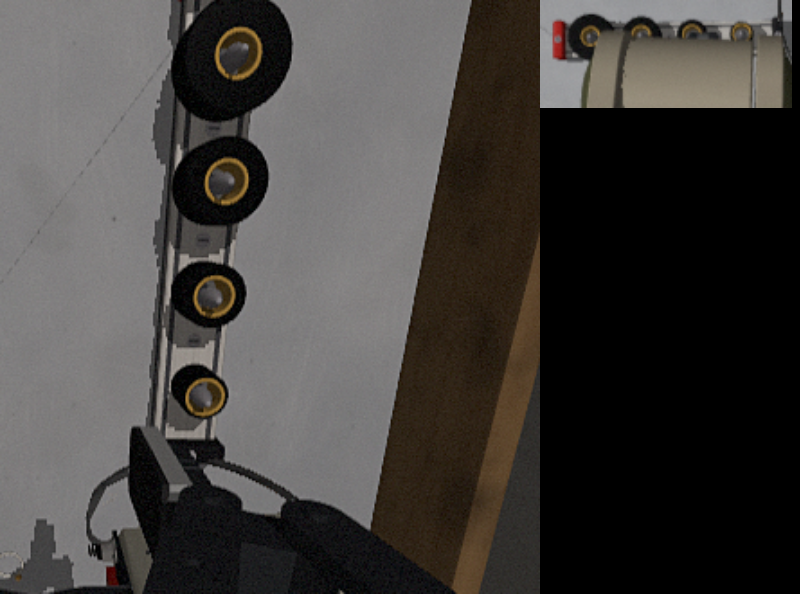

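All four sit on their posts in order (in the picture, hole centres at about (239,53), (226,181), (214,296), (206,397)), and the arm is clear. I'll hand it in after a height check on the smallest roll.

```bash
python3 - <<'E'
from h import *
s,d=pickle.load(open("w8.pkl","rb"))
for u,v in((239,53),(226,181),(214,296),(206,397)): print(ray(d,s,300+u/1.8,v/1.8,.038))
p=ray(d,s,300+206/1.8,397/1.8,.038)
if abs(p[0]-.521)<.006 and abs(p[1]-.0619)<.006: print(env.close_job())
E
```

```text
[0.52435773 0.23951612 0.038     ]
[0.52377322 0.1799189  0.038     ]
[0.52300723 0.11984842 0.038     ]
[0.52373429 0.06107112 0.038     ]
the job is handed in; nothing more can be done
None
```

All four rolls are seated on the rail in order from the red stop (54, 45, 36, 28 mm), with the arm clear, and the job was handed in at about 18 s; no verdict came back, but the last wrist image put every roll within about 3 mm of its post.

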